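# Load the bobbin cassette under the sprung dust cover

### The arm

A 6-joint arm with a two-finger parallel gripper is mounted at the origin on the work surface. World frame = base frame: x ahead of the robot, y to its left, z up, the work surface at z = 0. Lengths are in m, angles in rad, forces in N, time in s.
With the tool pointing down it reaches from about 0.3 to 0.875 m from the base axis. Payload 6.4 kg.
Tool frame: the origin (TCP) lies on the centre line of the jaws, within the pads' length; the fingertips stand 22 mm ahead of it and the grasp point (between the pads) lies 3 mm ahead of it (finger_overhang is the z of the fingertips in the tool frame, in m); z points along the fingers, y is the direction in which the jaws open and shut (so a half turn about z gives the same grasp; the last joint's range is limited). The gripper opens to 85 mm and grips with 20 to 120 N. Pads are 22 mm wide; open, the fingers measure 114 mm over their backs; the gripper's body (76 mm by 85 mm) begins 54 mm behind the grasp point. The pads swing forward as they close: fully open they stand 13 mm farther back than shut.
Start: joints at [-1.437, 0.181, 1.607, -0, 1.354, -0.206], TCP at [0.192, -0.542, 0.253] pointing down, gripper open.
Joint ranges: [-2.99, 2.99], [-0.89, 2.07], [0.3, 2.58], [-1.14, 4.28], [0, 2.63], [-3.12, 3.12]. Speed limits (rad/s): [2.57, 2.57, 3.01, 3.14, 3.14, 3.14].

### API

Orientations are given as a rotation vector (axis times angle).
In Python, from station import * gives the robot as it stands. Calls block until the motion is done:
- move_pose(position, orientation): joint-space move of the TCP to a pose.
- servo_line(position, attitude=None, vel=0.15, guard=None): straight line of the TCP; attitude=None keeps the orientation; vel is the mean speed in m/s. With guard (N) it stops when the force on the tool has changed by that much, and returns True; else False.
- move_j(angles): joint-space move.
- gripper_open() and close_gripper(effort=None): open the fingers fully, or close them until they stop; effort is the grip in N (None keeps the last).
- wait(seconds).
- inverse_kinematics(position, orientation): joint angles nearest the present ones, or None.
- observe(): the state.
- grab_frame(name): name is "scene" or "side" or "wrist"; returns the picture (480x640x3 uint8, blue, green, red); there is no depth.
- get_calibration(name): a dict with "intrinsics" (3x3 intrinsics, pixels), "D" ([k1, k2, p1, p2, k3] as OpenCV has them; the pictures are not rectified), "rvec" (rotation vector, rad) and "tvec" (3), from world to camera coordinates, as OpenCV has them; the wrist camera has in their place "hand_eye" (4x4, takes a point from camera to tool coordinates, whose origin is the TCP and whose axes are the flange's). Camera axes: x right, y down, z forward; pixel columns grow to the right and rows downward; lengths in m; the calibration is good to about 2 mm. A picture is of the moment at which its call begins: read the wrist's pose just before it. get_calibration takes no time and is no camera call.
A pose or a line that the arm cannot do raises PlanningError and nothing moves.
- hand_in(): hands the job in, once; it reports no verdict.
The state is a dict: "t": time; "joints": joint angles; "joint_vel": joint speeds; "tau": joint torques, N m; "position": TCP position; "tcp_rot": TCP orientation; "contact_force": force on the tool from outside, world axes, zero at the start; "ft_torque": the same for the moment, N m; "gripper_width": finger opening in m.
Only numpy, scipy, OpenCV 4.12 (cv2) and the standard library are available. Lean on these libraries where they do the work, as an engineer would, in place of code of your own. Each camera call takes 0.05 s, during which the arm holds its last target.

### The job

Press the orange bar down with one fingertip so that the green spring-closed dust cover swings up, and keep it held down while your other fingertip pushes the blue bobbin cassette along its lane, under the raised cover, all the way home. Then draw back and let the cover spring fully shut over the cassette. Only press and push: do not squeeze or lift the cassette, and leave the other things on the table where they are.

Things in the scene. Friction and masses are not known exactly. Their poses are not given: they have to be found in the camera images.
- unit: Bobbin loader, fixed to the table: grey base plate 215 x 56 mm, its floor 4 mm above the table, with a straight lane along its x. Origin: on the table, on the lane's centre line, at the bay's mouth. +x is the push direction, +y the orange bar's side. Lane: x -153 to 0 mm, 39.5 mm wide between walls 3 mm thick, tops 12 mm above the table. Offsets below are in this frame, heights above the table.
- bay_end (a point): Point on the bay's floor at its solid end stop (x = 60 mm, y = 0, height 4 mm). The bay runs from the mouth (x = 0) to here; its walls are 33 mm high at the end and at -y, 14 mm at +y.
- cassette: Blue bobbin cassette: closed box 50 mm long (x), 36 mm wide (y), 28 mm high, 50 to 105 g, loose in the lane before the mouth, its top at height 32 mm. Origin: centre of its underside, z up. Fully home its front touches the end stop: origin at x = 35 mm, rear face 10 mm inside the mouth.
- cover (a joint): Angle of the green dust cover, rad: 0 shut, 0.85 fully raised (stop). A spring shuts it; about 3 to 7 N down on the bar holds it up. Above 0.7 it clears the cassette, and a finger in the lane at y below 5 mm; raised it stands up to 66 mm high. A finger still in the mouth stops it shutting.
- skirt (a point): Middle of the lower edge of the cover's 3 mm thick front skirt (x 0 to 3 mm, y -17 to 5 mm), moving with the cover; shut, it hangs at height 22 mm and blocks the cassette. Shut, the roof covers x -1 to 63 mm, y -19 to 26 mm at height 34.5 to 37 mm.
- bar_mid (a point): Point on top of the orange press bar, mid-length, 40 mm out from the hinge axis (a shaft 8 mm thick along x at y = 24 mm, height 20 mm). The bar, rigid with the cover, is a plate 160 mm (x -146 to 14 mm) by 60 mm, 3 mm thick, its top 7 mm above the axis. Shut, it rises outward at 32 degrees, edge 58 mm high; at 0.85 it slopes down 17 degrees, 16 mm high at y = 60 mm. Fingertips slide along it.
- spare: Bystander: a grey cassette of the same size (50 x 36 x 28 mm), on the table beside the loader. Origin: centre of its underside.
- cone_red: Bystander: red thread cone, 48 mm wide, 68 mm high. Origin: centre of its underside.
- cone_yellow: Bystander: yellow thread cone, 48 mm wide, 68 mm high. Origin: centre of its underside.
- tape: Bystander: yellow tape-measure case 56 x 56 x 22 mm. Origin: centre of its underside.
- pincushion: Bystander: terracotta pincushion, 64 mm wide, 57 mm high with its pins. Origin: centre of its underside.
- chalk_tin: Bystander: round tin with a blue lid, 62 mm wide, 26 mm high. Origin: centre of its underside.
- shears: Bystander: shears with black handles, about 255 mm long, lying flat. Origin: near the pivot.
Not all that is in view belongs to the job. Of the things like the unit, leave any that is purple; of the rest the larger one is meant.

How it is judged:
On the way, in this order (a step that is already met when the one before it is completed fails the run):
1. a fingertip on the bar holds the cover raised (over 0.65 rad) while the cassette is still outside the bay (value of joint cover above 0.65 rad and contact force between the fingers and cover above 0.3 N and x of cassette in the frame of unit below -0.02 m), for 0.2 s.
2. the cassette is home in the bay (within 6 mm of the end stop) while a fingertip still holds the cover raised (value of joint cover above 0.55 rad and contact force between the fingers and cover above 0.3 N and x of cassette in the frame of unit above 0.029 m), for 0.1 s.
At the end, for the whole second after the job is handed in: The cassette lies at rest on the bay's floor within 6 mm of its end stop, and the cover is shut over it (below 0.06 rad) (value of joint cover below 0.06 rad and x of cassette in the frame of unit between 0.029 and 0.039 m and y of cassette in the frame of unit between -0.006 and 0.006 m and z of cassette in the frame of unit below 0.008 m and linear speed of cassette below 0.01 m/s); the robot touches nothing.
It fails at once if the cassette is lifted (its underside more than 10 mm above the lane floor) or tipped over 0.35 rad (z of cassette in the frame of unit above 0.014 m or angle between cassette's own z axis and vertical above 0.35 rad).
It fails at once if the cassette is squeezed or rammed with more than 40 N (contact force between the fingers and cassette above 40 N).
It fails at once if a bystander is moved by more than 25 mm (distance of any of spare, cone_red, cone_yellow, tape, pincushion, chalk_tin, shears from where it was at the start of the episode above 0.025 m).
It also fails if it takes over 51 s, if anything falls off the work surface, if the arm or the gripper's body presses on something with over 40 N, if the wrist force passes 120 N, or if a joint passes its speed limit or range.

## Working session

There is one attempt and no reset: what is moved stays moved. The work goes in short steps, each a Python script; the robot and the scene stay as the last script left them, time stands still between calls to the robot, and variables do not carry over. Pictures are saved under pics/ and viewed, and the job is handed in when it is done.

```bash
ls; mkdir -p pics
python3 - <<'E'
from station import *
import cv2
o=observe();print(o)
for n in ["scene","side","wrist"]:
    c=get_calibration(n);print(n,c)
    cv2.imwrite(f"pics/{n}0.png",grab_frame(n))
E
```

```text
pics
{'t': 0.0, 'joints': array([-1.43732594e+00,  1.81569139e-01,  1.60800935e+00, -1.38321150e-06,
        1.35381008e+00, -2.06303402e-01]), 'joint_vel': array([-1.24538327e-03,  7.20054088e-04, -4.52153107e-04, -8.65692693e-04,
       -3.21229726e-04, -2.93129758e-05]), 'tau': array([-1.53551773e-03, -4.44865680e+01, -3.51346064e+01, -2.95389782e-04,
        9.21854982e-03, -1.21741192e-05]), 'position': array([ 0.19157601, -0.5415956 ,  0.25236768]), 'tcp_rot': array([-3.09459694e+00, -5.30848830e-01, -1.00531387e-04]), 'contact_force': array([0.41196021, 0.72151602, 0.88668806]), 'ft_torque': array([0.03401356, 0.03116457, 0.03859903]), 'gripper_width': 0.08528770882191297}
scene {'intrinsics': array([[518.71127504,   0.        , 310.5160779 ],
       [  0.        , 518.71127504, 239.32789396],
       [  0.        ,   0.        ,   1.        ]]), 'D': array([-0.14623778,  0.        ,  0.        ,  0.        ,  0.        ]), 'rvec': array([ 0.76677961,  2.70282003, -0.91491119]), 'tvec': array([ 0.465628  , -0.2075466 ,  1.33778408])}
side {'intrinsics': array([[551.98759362,   
[... 227 characters left out ...]
.03158537, -2.90473661,  1.12645024]), 'tvec': array([0.54853221, 0.02441594, 1.2101587 ])}
wrist {'intrinsics': array([[430.92264418,   0.        , 318.97098286],
       [  0.        , 430.92264418, 246.11782607],
       [  0.        ,   0.        ,   1.        ]]), 'D': array([-0.04810366,  0.        ,  0.        ,  0.        ,  0.        ]), 'hand_eye': array([[ 2.92284442e-04, -9.56118779e-01, -2.92979170e-01,
         7.38059096e-02],
       [ 9.99999024e-01, -1.20895645e-04,  1.39216297e-03,
         8.50347094e-04],
       [-1.36649307e-03, -2.92979291e-01,  9.56117811e-01,
        -1.20453067e-01],
       [ 0.00000000e+00,  0.00000000e+00,  0.00000000e+00,
         1.00000000e+00]])}
```

View pics/scene0.png

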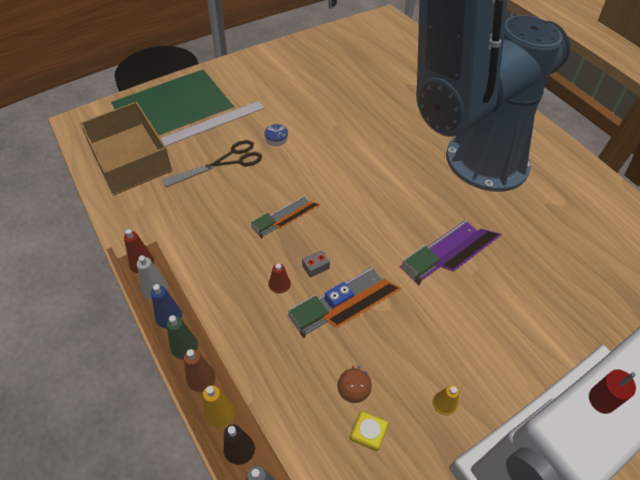

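View pics/side0.png

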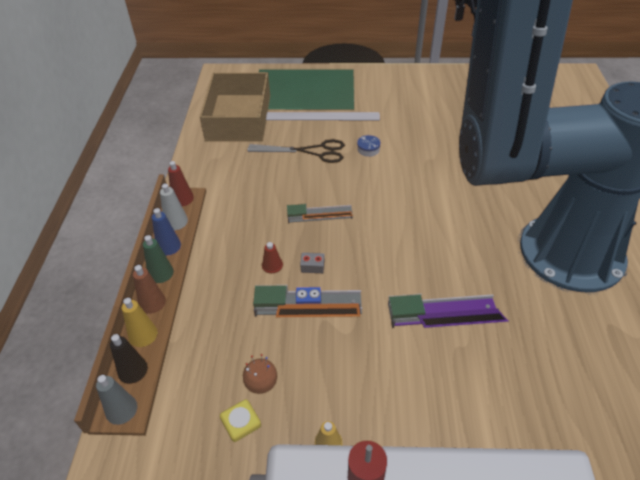

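View pics/wrist0.png

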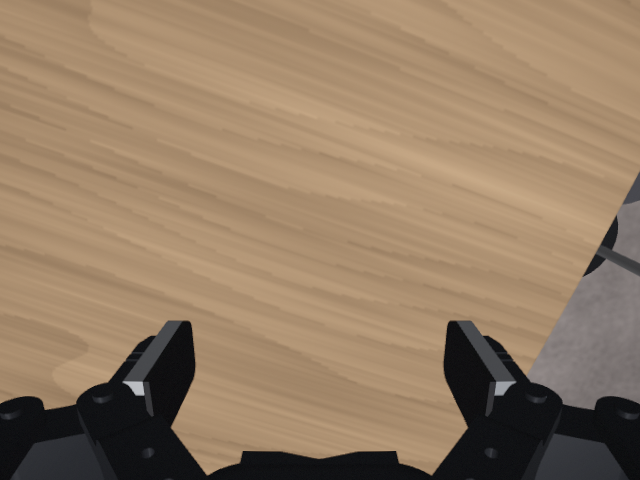

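The scene shows three loader-like things: the large grey unit with the blue cassette (scene 345,300; side 307,301), a small one (285,215; side 319,213) and a purple one (450,250; side 447,310). The large grey one fits the description, so I'll check it in close crops.

Run:
```python
import cv2
a=cv2.imread("pics/scene0.png")[255:345,275:410];cv2.imwrite("pics/sc1.png",cv2.resize(a,None,fx=5.9,fy=5.9,interpolation=cv2.INTER_CUBIC))
a=cv2.imread("pics/side0.png")[275:330,240:375];cv2.imwrite("pics/sd1.png",cv2.resize(a,None,fx=5.9,fy=5.9,interpolation=cv2.INTER_CUBIC))
```

```text
(no output)
```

View pics/sc1.png

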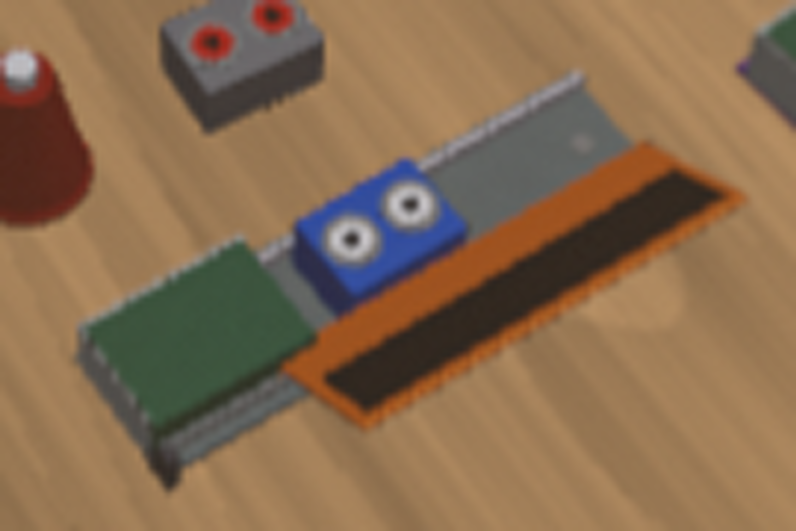

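View pics/sd1.png

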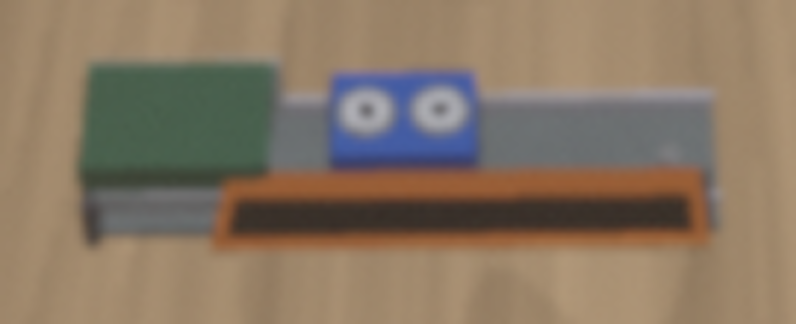

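```bash
cat > h.py <<'E'
import numpy as np, cv2
from scipy.optimize import least_squares
from scipy.spatial.transform import Rotation as R
def proj(c,P): return cv2.projectPoints(np.asarray(P,float).reshape(-1,1,3),c["rvec"],c["tvec"],c["intrinsics"],c["D"])[0].reshape(-1,2)
def U2W(p,P):
    P=np.atleast_2d(P)/1000.;c,s=np.cos(p[2]),np.sin(p[2])
    return np.c_[p[0]+c*P[:,0]-s*P[:,1],p[1]+s*P[:,0]+c*P[:,1],P[:,2]]
E
python3 - <<'E'
from h import *
from station import *
cs,cd=get_calibration("scene"),get_calibration("side")
U=[(-1,-19,37),(-1,26,37),(63,-19,37),(63,26,37),(-146,71.2,58),(14,71.2,58),(-146,20.3,26),(14,20.3,26),(-153,-21.2,12)]
C=[(25,-18,32),(-25,-18,32),(-25,18,32),(25,18,32)]
S=np.array([(243,240),(317,338),(85,328),(155,430),(743,197),(368,428),(648,142),(285,368),(582,74),(297,228),(408,160),(468,235),(345,308)],float)
D=np.array([(275,66),(268,172),(90,66),(82,178),(708,245),(215,248),(700,170),(230,178),(713,95),(332,74),(475,74),(477,156),(332,157)],float)
S=(S+.5)/5.9-.5+[275,255]; D=(D+.5)/5.9-.5+[240,275]
def res(p,Pts,sl,both=3):
    r=[]
    if both&1:r.append(proj(cs,U2W(p,Pts))-S[sl])
    if both&2:r.append(proj(cd,U2W(p,Pts))-D[sl])
    return np.concatenate(r)
for b in (1,2,3):
  for nm,P,sl in (("unit",U,slice(0,9)),("cas",C,slice(9,13))):
    f=least_squares(lambda p:res(p,P,sl,b).ravel(),[.5,0,0],loss="soft_l1")
    print(b,nm,f.x.round(4)); 
    if b==3: print(res(f.x,P,sl,b).round(1).tolist())
c=get_calibration("wrist");H=np.linalg.inv(c["hand_eye"])
for z in (.009,.022):
    P=np.array([(x,y,z) for y in(-.0427,.0427,-.057,.057) for x in(-.011,.011)])
    print(z,cv2.projectPoints(P,cv2.Rodrigues(H[:3,:3])[0],H[:3,3],c["intrinsics"],c["D"])[0].reshape(-1,2).round(0).tolist())
import station;print([n for n in dir(station) if not n.startswith('_')]); print(getattr(station,'finger_overhang',None))
E
```

```text
1 unit [0.6172 0.1486 0.0326]
1 cas [0.5737 0.1486 0.0181]
2 unit [0.6176 0.1498 0.0344]
2 cas [0.5723 0.1476 0.0352]
3 unit [0.6174 0.1492 0.0337]
[[0.1, 0.3], [0.5, 0.1], [-0.0, 0.8], [0.7, 0.5], [1.3, -0.1], [-0.5, 0.6], [-0.5, 0.2], [-2.2, -0.7], [0.4, 0.3], [-0.0, -0.5], [0.3, -0.3], [-0.3, 0.0], [-0.7, -0.8], [1.2, -0.7], [-0.4, -0.0], [0.6, -0.0], [-0.3, -0.2], [0.6, 0.2]]
3 cas [0.5728 0.1481 0.0263]
[[-1.1, -0.3], [0.2, -0.1], [0.4, -0.3], [1.0, -0.9], [-0.3, 0.1], [0.2, -0.2], [-0.2, 0.4], [-0.9, 0.4]]
0.009 [[193.0, 370.0], [187.0, 313.0], [439.0, 370.0], [445.0, 313.0], [152.0, 370.0], [145.0, 313.0], [479.0, 370.0], [487.0, 313.0]]
0.022 [[203.0, 351.0], [197.0, 297.0], [430.0, 351.0], [434.0, 297.0], [165.0, 351.0], [158.0, 297.0], [467.0, 350.0], [474.0, 297.0]]
['PlanningError', 'close_gripper', 'finger_overhang', 'get_calibration', 'grab_frame', 'gripper_open', 'hand_in', 'inverse_kinematics', 'move_j', 'move_pose', 'observe', 'servo_line', 'wait']
0.022
```

Run:
```python
import cv2
a=cv2.imread("pics/wrist0.png")[300:480,0:240];cv2.imwrite("pics/w1.png",cv2.resize(a,None,fx=3.3,fy=3.3,interpolation=cv2.INTER_CUBIC)*2)
```

```text
(no output)
```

View pics/w1.png

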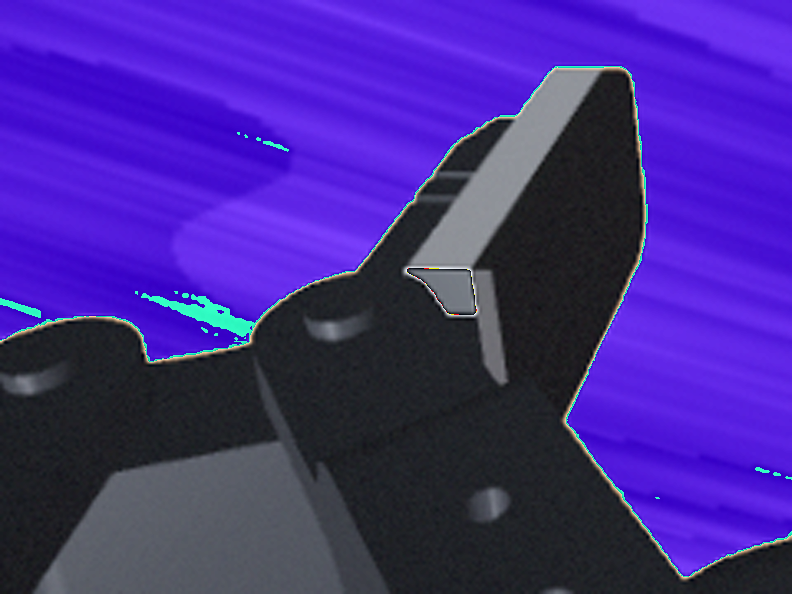

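Crops confirm the choice: a grey base, the blue cassette at crop centre about (380,230), the orange bar along +y, and the largest of the non-purple units. Both cameras agree within about 1 mm. I'll yaw the jaws 30° so that the bar finger trails the pushing finger, hover, and check.

```bash
cat >> h.py <<'E'
UP=np.array([.6174,.1492,.0337]); TH=np.radians(30)
def tcp(ax,ay,z):
    "A pad-face centre (ax,ay) mm in unit, TCP z in m"
    q=U2W(UP,[ax-42.6*np.sin(TH),ay+42.6*np.cos(TH),0])[0]; q[2]=z; return q
def rot(sign):
    a=UP[2]+TH+np.pi/2; y=sign*np.array([np.cos(a),np.sin(a),0]); z=np.array([0,0,-1.]); x=np.cross(y,z)
    return R.from_matrix(np.c_[x,y,z]).as_rotvec()
E
python3 - <<'E'
from h import *
from station import *
for s in (1,-1):
    j=inverse_kinematics(tcp(-87,-6.5,.15),rot(s)); print(s,None if j is None else j.round(2))
    j=inverse_kinematics(tcp(-2,-6.5,.022),rot(s)); print(s,None if j is None else j.round(2))
E
```

```text
1 [ 0.11  0.22  1.79  0.    1.14 -2.02]
1 [ 0.1   0.57  1.61  0.    0.96 -2.03]
-1 [0.11 0.22 1.79 0.   1.14 1.13]
-1 [0.1  0.57 1.61 0.   0.96 1.11]
```

Run:
```python
from h import *
from station import *
move_pose(tcp(-87,-6.5,.25),rot(-1))
servo_line(tcp(-87,-6.5,.125),vel=.15)
o=observe();print(o["t"],o["position"],tcp(-87,-6.5,.125),o["tcp_rot"],o["contact_force"],o["joints"][5])
np.save("w2.npy",np.r_[o["position"],o["tcp_rot"]])
cv2.imwrite("pics/w2.png",grab_frame("wrist"))
for n in("scene","side"): cv2.imwrite(f"pics/{n}2.png",grab_frame(n))
a=cv2.imread("pics/side2.png")[200:350,200:420];cv2.imwrite("pics/sd2.png",cv2.resize(a,None,fx=3.6,fy=3.6,interpolation=cv2.INTER_CUBIC))
```

```text
3.9 [0.50890425 0.17595869 0.12590787] [0.50813745 0.17592641 0.125     ] [3.02017887e+00 8.63933184e-01 2.43358148e-03] [1.09357398 0.23895798 0.16244719] 1.1259262386178401
```

View pics/w2.png

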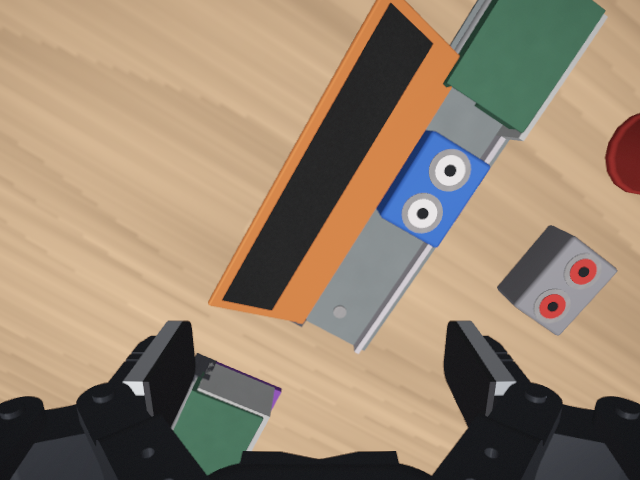

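View pics/sd2.png

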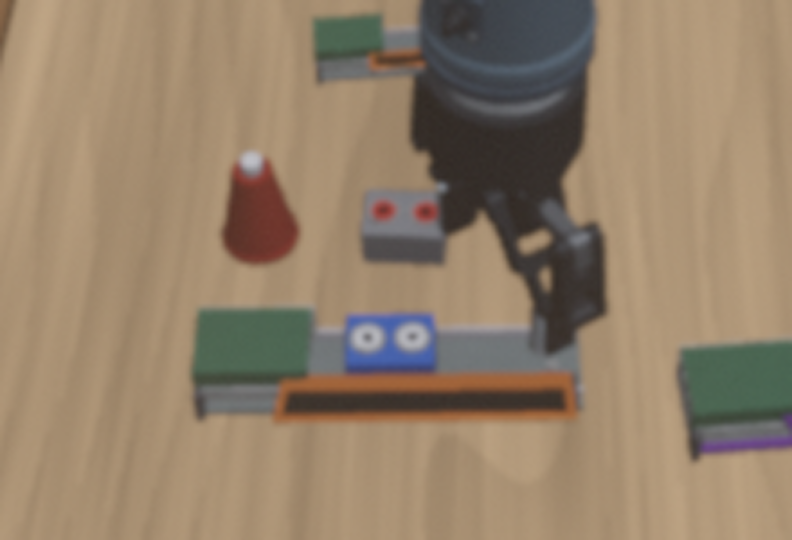

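Run:
```python
import cv2
im=cv2.imread("pics/w2.png")
for n,(x,y,w,h) in dict(a=(360,0,260,195),b=(190,190,260,195)).items():
    cv2.imwrite(f"pics/w2{n}.png",cv2.resize(im[y:y+h,x:x+w],None,fx=3,fy=3,interpolation=cv2.INTER_CUBIC))
```

```text
(no output)
```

View pics/w2a.png

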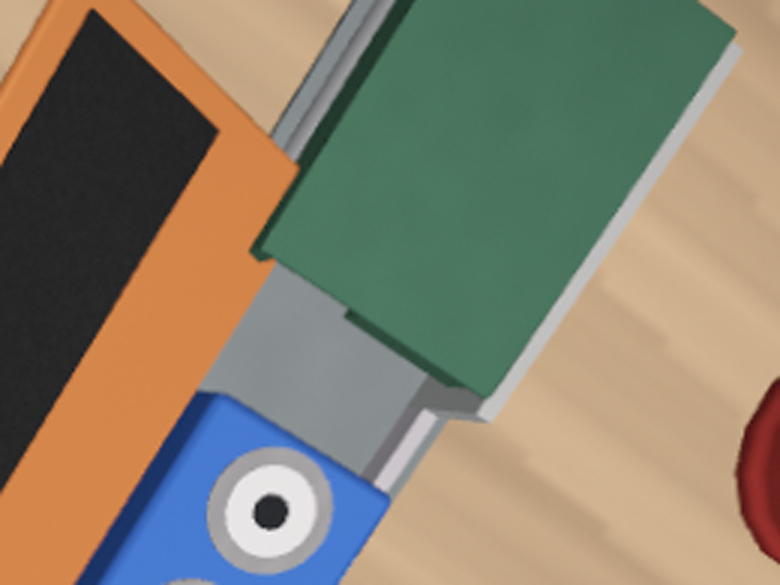

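View pics/w2b.png

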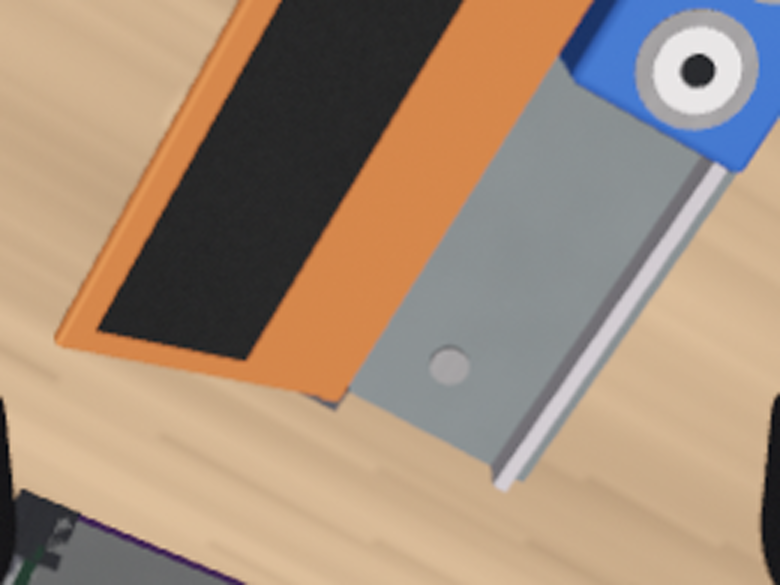

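Run:
```python
from h import *
from station import *
c=get_calibration("wrist");w=np.load("w2.npy")
T=np.eye(4);T[:3,:3]=R.from_rotvec(w[3:]).as_matrix();T[:3,3]=w[:3];T=np.linalg.inv(T@c["hand_eye"])
c=dict(c,rvec=cv2.Rodrigues(T[:3,:3])[0],tvec=T[:3,3])
U=[(-1,26,37),(-1,-19,37),(63,-19,37),(14,20.3,26),(-146,71.2,58),(-146,20.3,26),(-153,-22.75,12)]
u=np.array([(447.3,81.7),(522.3,132.3),(606,11),(459.3,56),(210.7,303.3),(302.7,324.3),(358.3,353.3)])
C=[(25,-18,32),(25,18,32),(-25,-18,32),(-25,18,32)];k=np.array([(489.7,166.3),(435,132.3),(436.7,246.7),(380.7,216.7)])
f=least_squares(lambda p:(proj(c,U2W(p,U))-u).ravel(),UP,loss="soft_l1",x_scale=[.01,.01,.01]);print(f.x.round(4),(proj(c,U2W(f.x,U))-u).round(1).tolist())
g=least_squares(lambda p:(proj(c,U2W(p,C))-k).ravel(),UP,x_scale=[.01]*3);print(g.x.round(4),(proj(c,U2W(g.x,C))-k).round(1).tolist())
d=g.x-f.x;cc,s=np.cos(f.x[2]),np.sin(f.x[2]);print("cas in unit",cc*d[0]+s*d[1],-s*d[0]+cc*d[1],d[2])
```

```text
[0.6175 0.1465 0.0324] [[-1.3, -0.2], [0.7, 0.2], [0.3, -2.8], [7.4, 5.3], [-3.0, 2.8], [-0.2, -0.9], [0.1, -0.1]]
[0.5714 0.1447 0.0424] [[3.3, 0.2], [-1.9, -3.0], [0.5, 3.3], [-1.8, 0.2]]
cas in unit -0.04610797694802363 -0.00032361049932723256 0.0099094477717565
```

```bash
sed -i 's/^UP=.*; TH/UP=np.array([.6175,.1480,.0332]); TH/' h.py
python3 - <<'E'
from h import *
from station import *
r=rot(-1)
servo_line(tcp(-87,-6.5,.085),attitude=r,vel=.1)
def st(m):
    o=observe();print(m,round(o["t"],2),o["position"].round(4),o["contact_force"].round(2),o["gripper_width"].round(4))
st("pre")
for z in (.06,.045,.035,.029):
    g=servo_line(tcp(-87,-6.5,z),vel=.04,guard=14);st((z,g))
    if g:break
for n in("wrist","side","scene"): cv2.imwrite(f"pics/{n}3.png",grab_frame(n))
a=cv2.imread("pics/side3.png")[250:350,220:400];cv2.imwrite("pics/sd3.png",cv2.resize(a,None,fx=4.4,fy=4.4,interpolation=cv2.INTER_CUBIC))
E
```

```text
Traceback (most recent call last):
AttributeError: 'float' object has no attribute 'round'
```

```bash
cat >> h.py <<'E'
from station import observe
def st(m):
    o=observe();print(m,round(o["t"],2),o["position"].round(4),o["contact_force"].round(2))
E
python3 - <<'E'
from h import *
from station import *
st("pre")
for z in (.06,.045,.035,.029):
    g=servo_line(tcp(-87,-6.5,z),vel=.04,guard=14);st((z,g))
    if g:break
for n in("wrist","side","scene"): cv2.imwrite(f"pics/{n}3.png",grab_frame(n))
a=cv2.imread("pics/side3.png")[250:350,220:400];cv2.imwrite("pics/sd3.png",cv2.resize(a,None,fx=4.4,fy=4.4,interpolation=cv2.INTER_CUBIC))
E
```

```text
pre 4.6 [0.5083 0.1748 0.085 ] [-0.18 -0.31  0.59]
(0.06, False) 5.38 [0.5081 0.1747 0.06  ] [-0.29 -0.13  1.85]
(0.045, False) 5.9 [0.508  0.1745 0.0447] [-0.08 -0.73  1.81]
(0.035, False) 6.3 [0.5082 0.1748 0.0348] [-0.13  0.78  2.55]
(0.029, False) 6.6 [0.5082 0.1749 0.0288] [0.36 2.04 2.54]
```

View pics/sd3.png

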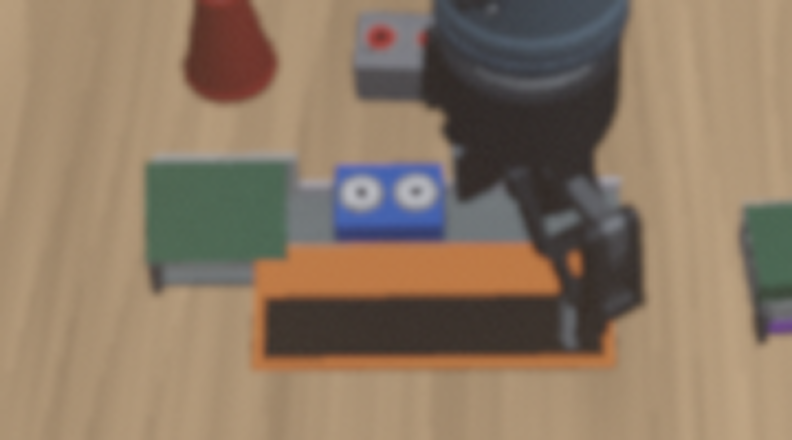

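View pics/wrist3.png

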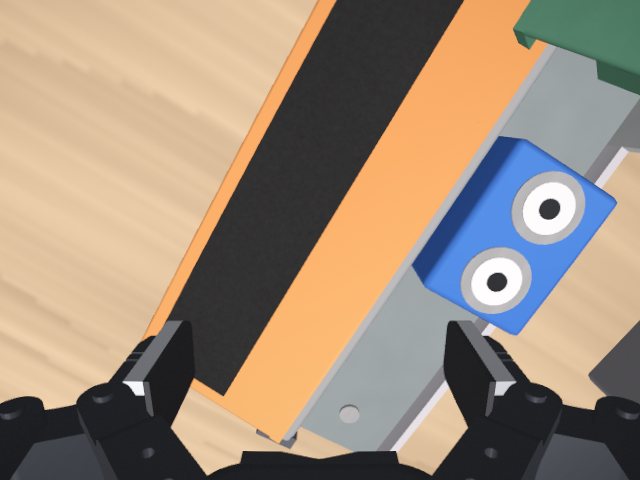

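B is on the bar's black strip and A is in the lane behind the cassette; the cover is partly up. Lowering further in small steps.

Run:
```python
from h import *
from station import *
for z in np.arange(.0275,.0165,-.0015):
    g=servo_line(tcp(-87,-6.5,z),vel=.02,guard=9);st((round(z,4),g))
    if g or observe()["contact_force"][2]>9:break
for n in("wrist","side","scene"): cv2.imwrite(f"pics/{n}4.png",grab_frame(n))
a=cv2.imread("pics/side4.png")[250:350,220:400];cv2.imwrite("pics/sd4.png",cv2.resize(a,None,fx=4.4,fy=4.4,interpolation=cv2.INTER_CUBIC))
```

```text
(np.float64(0.0275), False) 7.0 [0.5083 0.1748 0.0275] [0.6  1.51 3.01]
(np.float64(0.026), False) 7.25 [0.5082 0.1748 0.0259] [0.34 1.23 2.96]
(np.float64(0.0245), False) 7.5 [0.5082 0.1747 0.0244] [0.68 0.95 3.49]
(np.float64(0.023), False) 7.75 [0.5083 0.1747 0.0232] [-0.23  0.31  6.03]
(np.float64(0.0215), False) 8.0 [0.5085 0.1747 0.0225] [-4.37 -0.41 14.03]
```

View pics/sd4.png

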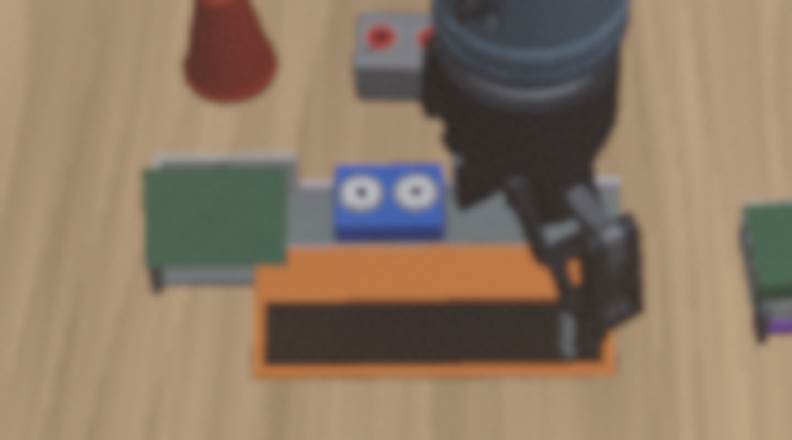

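View pics/wrist4.png

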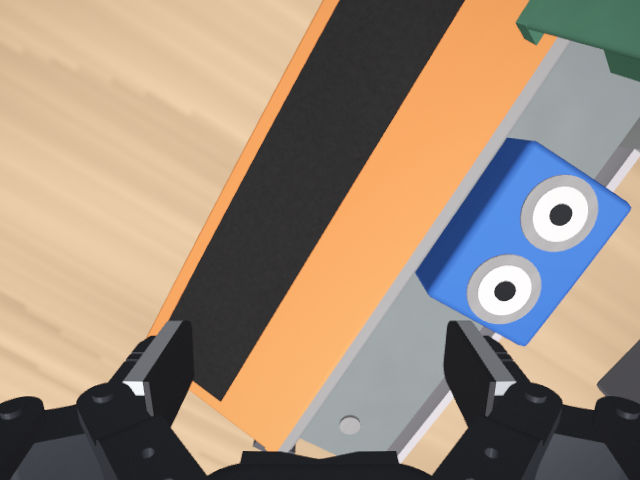

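Run:
```python
from h import *
from station import *
cd=get_calibration("side");cs=get_calibration("scene")
def bar(x,u,phi):
    a=np.radians(32)-phi; return (x,24+u*np.cos(a)-7*np.sin(a),20+u*np.sin(a)+7*np.cos(a))
def cov(x,y,z,phi):
    v=(y-24,z-20);c,s=np.cos(phi),np.sin(phi);return (x,24+v[0]*c+v[1]*s,20-v[0]*s+v[1]*c)
for ph in (.5,.65,.75,.85):
    P=[bar(14,60,ph),bar(-146,60,ph),cov(63,-19,37,ph),cov(-1,-19,37,ph)]
    print(ph,((proj(cd,U2W(UP,P))-[220,250])*4.4).round(0).tolist(), proj(cs,U2W(UP,P)).round(0).tolist())
a=cv2.imread("pics/scene4.png")[255:345,275:410];cv2.imwrite("pics/sc4.png",cv2.resize(a,None,fx=5.9,fy=5.9,interpolation=cv2.INTER_CUBIC))
```

```text
0.5 [[248.0, 351.0], [618.0, 346.0], [145.0, 154.0], [287.0, 152.0]] [[339.0, 339.0], [403.0, 299.0], [292.0, 311.0], [320.0, 295.0]]
0.65 [[250.0, 364.0], [618.0, 359.0], [143.0, 158.0], [286.0, 156.0]] [[339.0, 341.0], [403.0, 302.0], [294.0, 312.0], [321.0, 296.0]]
0.75 [[251.0, 371.0], [617.0, 366.0], [142.0, 162.0], [286.0, 160.0]] [[339.0, 343.0], [402.0, 303.0], [295.0, 313.0], [322.0, 297.0]]
0.85 [[252.0, 377.0], [617.0, 372.0], [141.0, 167.0], [285.0, 165.0]] [[338.0, 344.0], [402.0, 304.0], [296.0, 314.0], [324.0, 298.0]]
```

View pics/sc4.png

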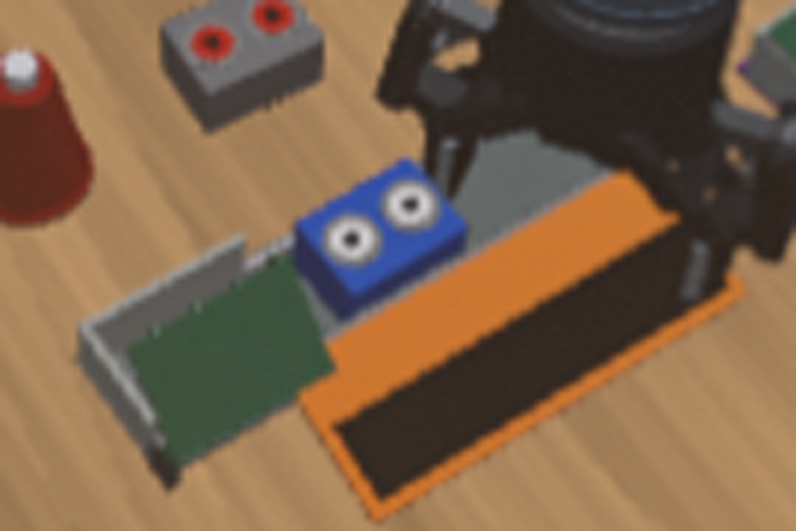

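Measured against the model, the cover is at its stop: the bar corner is at crop row 375, where 0.85 rad predicts 377. The 14 N rise fits that. I'll ease off slightly, then push along the lane.

Run:
```python
from h import *
from station import *
r=rot(-1); Z=.0226
servo_line(tcp(-87,-6.5,Z),vel=.02);st("ease")
for ax in (-70,-50,-35,-25):
    g=servo_line(tcp(ax,-6.5,Z),attitude=r,vel=.03,guard=12);st((ax,g))
    if g:break
for n in("wrist","side","scene"): cv2.imwrite(f"pics/{n}5.png",grab_frame(n))
a=cv2.imread("pics/scene5.png")[255:345,275:410];cv2.imwrite("pics/sc5.png",cv2.resize(a,None,fx=5.9,fy=5.9,interpolation=cv2.INTER_CUBIC))
```

```text
ease 8.4 [0.5084 0.1747 0.0231] [-2.27  0.54  7.82]
(-70, False) 9.12 [0.5239 0.1758 0.0226] [-4.14  2.99  9.3 ]
(-50, False) 9.93 [0.5438 0.1766 0.0226] [-5.1   2.49  9.95]
(-35, False) 10.58 [0.5591 0.1771 0.0226] [-4.24  3.19  7.96]
(-25, False) 11.07 [0.5691 0.1774 0.0227] [-4.49  4.08  9.81]
```

View pics/sc5.png

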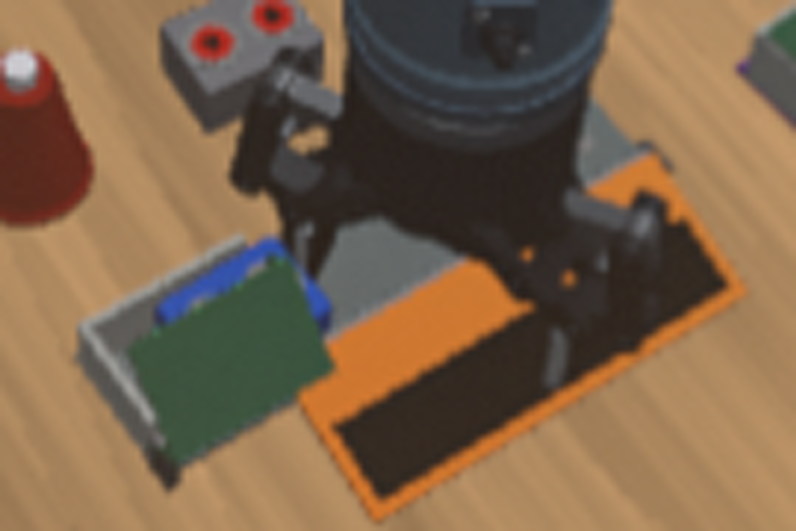

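View pics/wrist5.png

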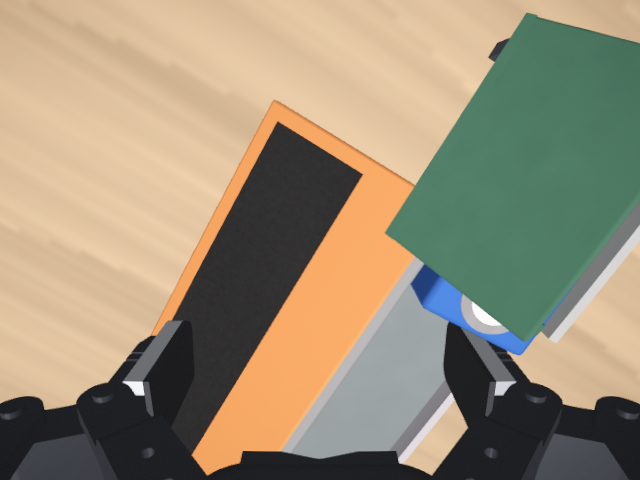

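The cassette slides straight and is well under the raised cover, which is still at its stop. Continuing in small guarded steps.

Run:
```python
from h import *
from station import *
r=rot(-1); Z=.0226
for ax in (-17,-12,-8,-5,-3.5):
    g=servo_line(tcp(ax,-6.5,Z),attitude=r,vel=.02,guard=12);st((ax,g))
    if g:break
wait(.2)
for n in("wrist","side","scene"): cv2.imwrite(f"pics/{n}6.png",grab_frame(n))
a=cv2.imread("pics/scene6.png")[255:345,275:410];cv2.imwrite("pics/sc6.png",cv2.resize(a,None,fx=5.9,fy=5.9,interpolation=cv2.INTER_CUBIC))
```

```text
(-17, False) 11.77 [0.5769 0.1777 0.0226] [-5.15  2.42  9.55]
(-12, False) 12.17 [0.5819 0.1779 0.0226] [-4.94  2.96  9.71]
(-8, False) 12.52 [0.5859 0.178  0.0226] [-5.78  3.08  8.83]
(-5, False) 12.82 [0.5889 0.1782 0.0226] [-4.61  2.5  10.24]
(-3.5, False) 13.07 [0.5902 0.1782 0.0226] [-5.35  3.47  9.62]
```

View pics/sc6.png

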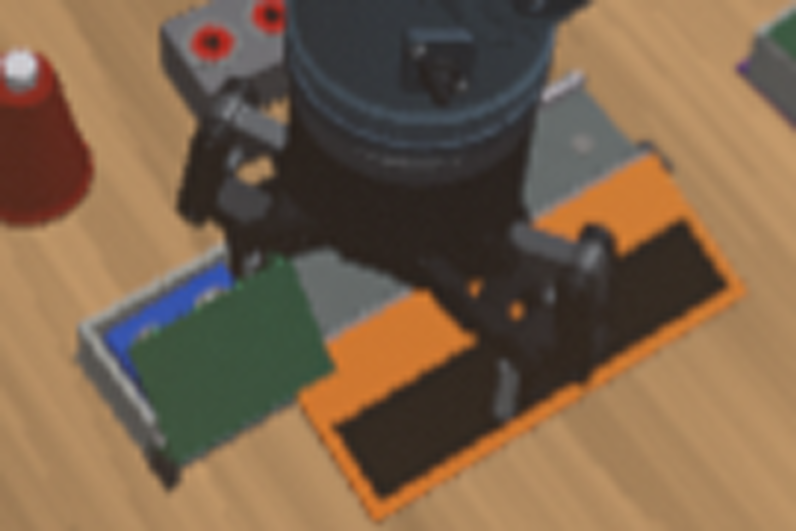

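View pics/wrist6.png

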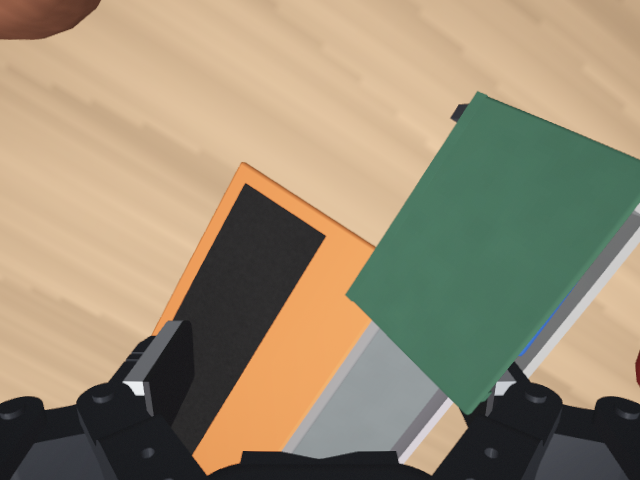

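Run:
```python
from h import *
from station import *
cs=get_calibration("scene")
for x in (27,29,31,33,35):
    print(x,((proj(cs,U2W(UP,[(x+25,-18,32),(x+25,0,32)]))-[275,255]+.5)*5.9-.5).round(0).tolist())
a=cv2.imread("pics/scene6.png")[290:340,283:340];cv2.imwrite("pics/sc6b.png",cv2.resize(a,None,fx=11.8,fy=11.8,interpolation=cv2.INTER_CUBIC))
```

```text
27 [[113.0, 324.0], [142.0, 363.0]]
29 [[108.0, 327.0], [137.0, 366.0]]
31 [[102.0, 329.0], [132.0, 369.0]]
33 [[97.0, 332.0], [127.0, 372.0]]
35 [[92.0, 335.0], [122.0, 375.0]]
```

View pics/sc6b.png

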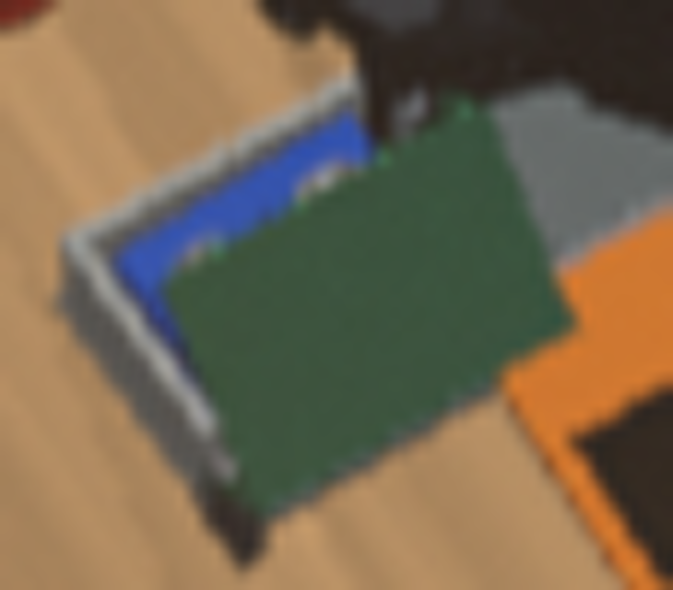

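Cassette measures about x = 30–31 mm, with a visible gap of a few mm to the stop. I'll push on until the stop is felt.

Run:
```python
from h import *
from station import *
r=rot(-1); Z=.0226
f0=observe()["contact_force"]
for ax in (-2.5,-1.5,-.5,.5,1.5):
    g=servo_line(tcp(ax,-6.5,Z),attitude=r,vel=.015,guard=9);wait(.1);st((ax,g))
    if g or np.linalg.norm((observe()["contact_force"]-f0)[:2])>6:break
wait(.2)
for n in("wrist","side","scene"): cv2.imwrite(f"pics/{n}7.png",grab_frame(n))
a=cv2.imread("pics/scene7.png")[290:340,283:340];cv2.imwrite("pics/sc7b.png",cv2.resize(a,None,fx=11.8,fy=11.8,interpolation=cv2.INTER_CUBIC))
```

```text
(-2.5, False) 13.77 [0.5907 0.1783 0.0225] [-6.36  2.88 10.38]
(-1.5, False) 14.12 [0.591  0.1784 0.0223] [-9.33  2.74 11.97]
(-0.5, False) 14.47 [0.5914 0.1786 0.0222] [-11.08   3.07  12.88]
```

View pics/sc7b.png

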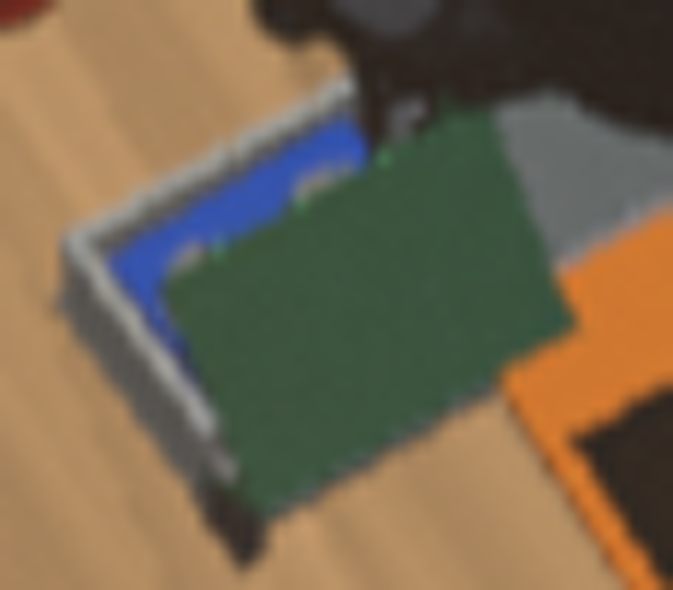

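Run:
```python
from h import *
from station import *
cs=get_calibration("scene");cd=get_calibration("side")
f=lambda P:((proj(cs,U2W(UP,P))-[283,290]+.5)*11.8-.5).round(0).tolist()
print("end wall inner",f([(60,-19.75,33),(60,0,33),(60,18,33)]),"outer",f([(63,-22.75,33),(62,-19.75,33)]))
for x in (29,31,33,35):print(x,f([(x+25,-18,32),(x+25,-8,32),(x+25,0,32),(x-25,-18,32)]))
im=cv2.imread("pics/side7.png")[285:330,245:345];cv2.imwrite("pics/sd7.png",cv2.resize(im,None,fx=8,fy=8,interpolation=cv2.INTER_CUBIC))
```

```text
end wall inner [[85.0, 247.0], [149.0, 334.0], [208.0, 414.0]] outer [[60.0, 243.0], [75.0, 253.0]]
29 [[121.0, 241.0], [153.0, 284.0], [180.0, 319.0], [368.0, 100.0]]
31 [[111.0, 246.0], [143.0, 290.0], [169.0, 325.0], [359.0, 105.0]]
33 [[101.0, 252.0], [133.0, 296.0], [159.0, 331.0], [349.0, 111.0]]
35 [[91.0, 258.0], [123.0, 302.0], [149.0, 337.0], [339.0, 117.0]]
```

View pics/sd7.png

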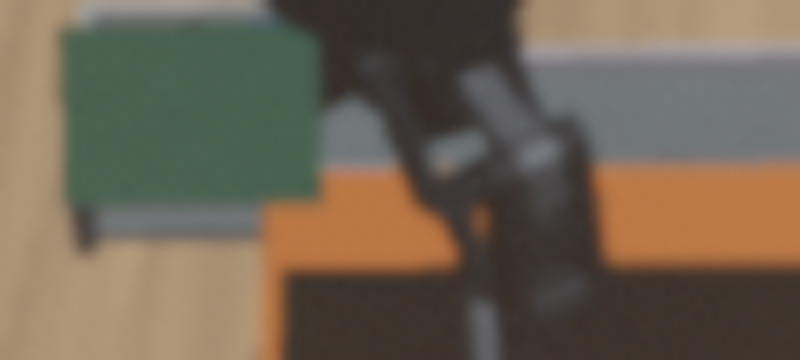

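View pics/wrist7.png

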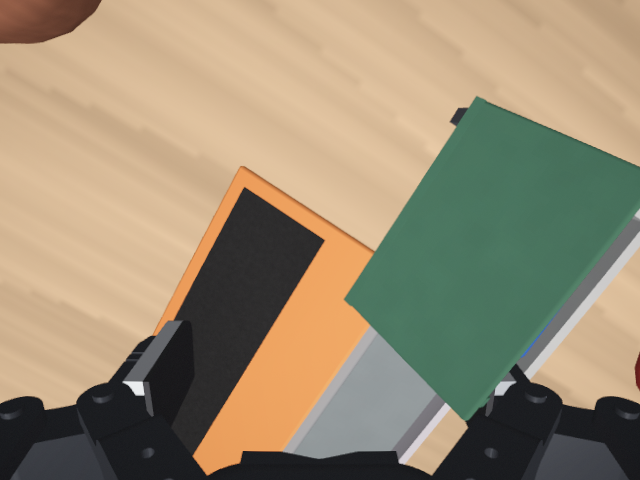

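Run:
```python
import cv2
o=[]
for k in (6,7):
    a=cv2.imread(f"pics/scene{k}.png")[305:327,285:306];o.append(cv2.resize(a,None,fx=19,fy=19,interpolation=cv2.INTER_NEAREST))
cv2.imwrite("pics/cmp.png",cv2.convertScaleAbs(cv2.hconcat(o),alpha=1.4))
```

```text
(no output)
```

View pics/cmp.png

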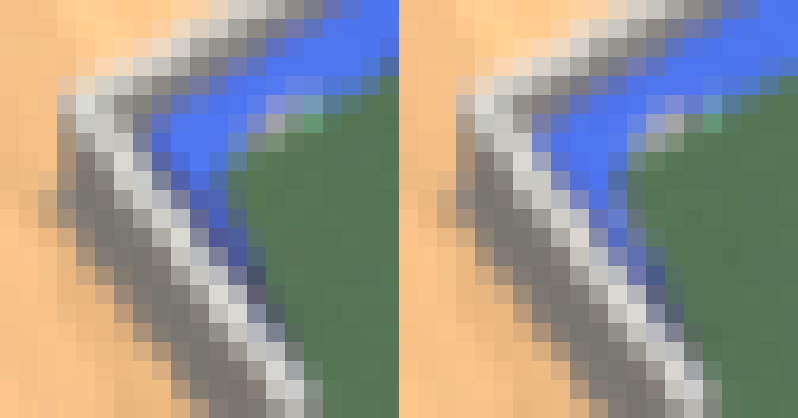

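In the right half of the comparison the bright blue meets the end wall with no dark gap, and the push force rose, so the cassette is home. Drawing back with the bar still held, then rising.

Run:
```python
from h import *
from station import *
r=rot(-1)
servo_line(tcp(-50,-6.5,.0226),attitude=r,vel=.04);st("back")
servo_line(tcp(-50,-6.5,.085),attitude=r,vel=.04);st("up")
servo_line(tcp(-50,-6.5,.2),attitude=r,vel=.12)
servo_line(tcp(-140,-6.5,.25),attitude=r,vel=.15);wait(.5);st("clear")
for n in("wrist","side","scene"): cv2.imwrite(f"pics/{n}8.png",grab_frame(n))
a=cv2.imread("pics/scene8.png")[255:345,275:410];a=cv2.resize(a,None,fx=5.9,fy=5.9,interpolation=cv2.INTER_CUBIC);cv2.imwrite("pics/sc8.png",a)
```

```text
back 16.2 [0.546  0.176  0.0233] [3.67 2.21 5.19]
up 17.91 [0.545  0.176  0.0847] [0.12 0.31 0.24]
clear 20.35 [0.4553 0.173  0.2498] [ 0.07 -0.38  0.88]
```

View pics/sc8.png

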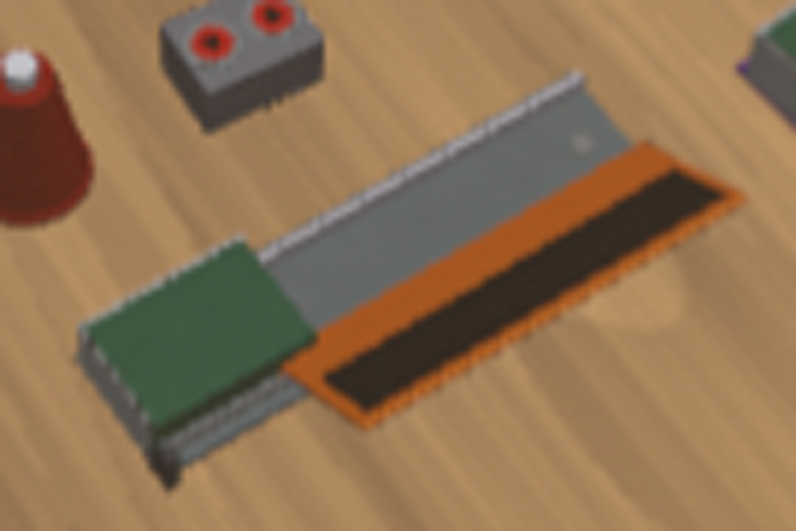

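View pics/wrist8.png

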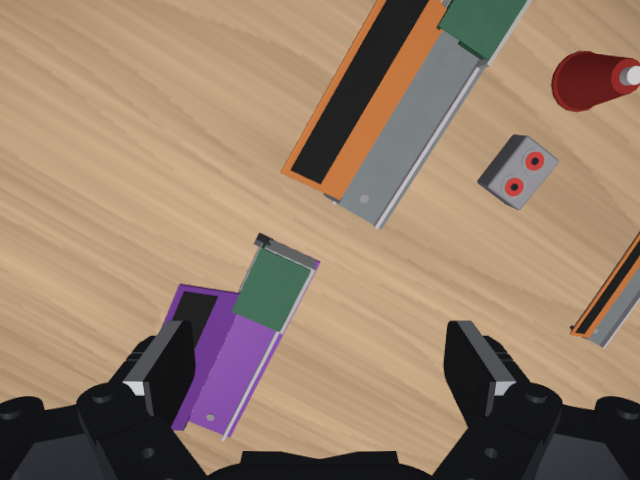

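View pics/side8.png

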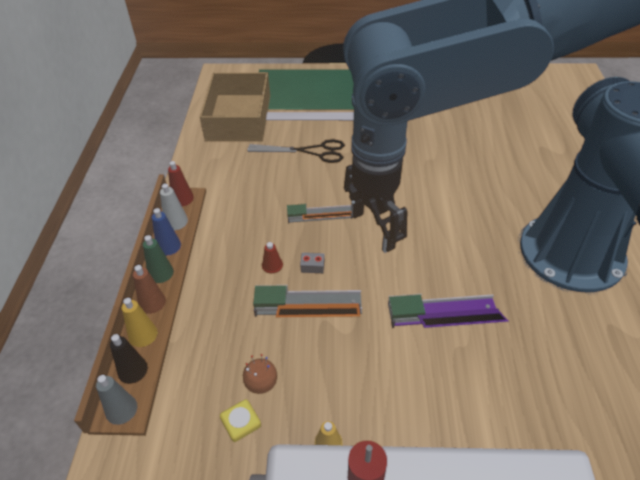

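The cover corners are back at their starting pixels (crop 243,240 and 317,338), the lane is empty and the bystanders haven't moved.

```bash
python3 -c "
from station import *
hand_in(); print(observe()['t'])"
```

```text
the job is handed in; nothing more can be done
the job is handed in; nothing more can be done
```

The cassette is home in the bay with the cover shut over it, and the job is handed in. The arm was clear by 20.4 s, well under the 51 s limit, and no verdict was reported.

**What I did:** I set the jaws 30° across the lane so one fingertip could hold the orange bar down with the cover at its stop, about 0.85 rad. The other fingertip pushed the cassette along the lane until it met the end stop. I drew back with the bar still held, then rose slowly so the cover could spring shut.

**Last checks:**
- **Cassette at the stop:** before I withdrew, the enlarged crop showed no gap to the end wall, and the push force rose by about 6 N with little further motion. It is now hidden under the cover, so I could not measure it again after shutting.
- **Cover shut:** its corners are back at the same pixels as at the start.
- **Surroundings:** the bystanders in view look unmoved, and the force on the tool is about zero.

**Disagreements:**
- **Loader position:** the wrist camera put the loader about 2.7 mm to one side (in y) of where the two fixed cameras did, so I used a value in between.
- **Cassette position:** at the end, the uncorrected scene fit put the cassette at about x = 32 mm. Allowing for the same shift seen at the end wall makes it about 34 mm. Both are within the 29–39 mm limits.

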